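# Scoop furniture feet from a pick tray into a job box

## Robot

A 7-joint arm with a two-finger parallel gripper is mounted at the origin on the work surface. World frame = base frame: x ahead of the robot, y to its left, z up, the work surface at z = 0. Lengths are in m, angles in rad, forces in N, time in s.
With the tool pointing down it reaches from about 0.425 to 0.95 m from the base axis. Payload 4.7 kg.
Tool frame: the origin (TCP) lies midway between the tips of the shut fingers; the grasp point (between the pads) lies 19 mm behind it; z points along the fingers, y is the line along which they close (so a half turn about z gives the same grasp; the last joint's range is limited). The gripper opens to 87 mm and grips with 3 to 60 N. Pads are 19 mm wide; open, the fingers measure 117 mm over their backs; the gripper's body (75 mm by 190 mm) begins 51 mm behind the grasp point.
Start: joints at [-1.195, 0.469, -0.049, 1.532, 0.024, 1.141, -0.082], TCP at [0.266, 0.62, 0.223] pointing down, gripper open.
Joint ranges: [-2.59, 2.59], [-0.33, 1.99], [-1.39, 1.29], [0.1, 2.45], [-1.04, 4.18], [0.21, 1.99], [-2.66, 2.66]. Speed limits (rad/s): [2.57, 2.57, 3.14, 3.14, 3.14, 3.14, 3.14].

## Interface

Orientations are given as a rotation vector (axis times angle).
In Python, from station import env gives the robot as it stands.
- The arm moves only by the tool jog_arm, never from a script. Its arguments are lists of equal length, an entry for each row: "fingers": the finger opening in cm, from 0 to 8.7; "xyz": the shift along the tool's x, y, z in cm, a list of three; "turn": the turn about the tool's z in degrees. In form: {"fingers": [fingers, ...], "xyz": [[tx, ty, tz], ...], "turn": [turn, ...]}. A call has 1 to 8 rows; each row shifts and turns the commanded pose from where the row before left it, along the tool's axes as they then stand; what a row does not reach is not made up. A row lasts 1/10 s, in which the tool goes at most 50 mm and 8.59 degrees, less where a joint would pass 70% of its speed; a pose out of reach is approached as far as the arm can. A call is refused whole if a number of a shift passes 5 or a number of a turn 8.59, either way. A call with a gripper value outside its range is refused whole. The fingers move at their own pace and stop on an object; the grip force is fixed at half the most. Time passes only in rows, so rows that do not move let the fingers close. It gives the time, the measured TCP pose, the force, the opening and the grip force at its end, in the units of the state.
- env.get_state(): the state, without advancing time (a new reading comes with each control period).
- env.camera(name): name is "scene" or "top" or "wrist"; returns the picture (420x560x3 uint8, red, green, blue); there is no depth.
- env.calibration(name): a dict with "fov_y" (degrees; the focal length in pixels is half the picture's height over the tangent of half this angle, whatever the lens; pixels are square), "cx", "cy" (the principal point, pixels), "xyz" and "attitude" of the camera in the world. Camera axes: x right, y down, z forward; pixel columns grow to the right and rows downward; lengths in m; the calibration is good to about 2 mm. A picture is of the moment at which its call begins: read the wrist's pose just before it. calibration takes no time and is no camera call; for the wrist camera it gives the pose at the moment of the call.
- env.job_done(): hands the job in; it is judged then, once.
The state is a dict: "time": time; "joint_pos": joint angles; "qvel": joint speeds; "effort": joint torques, N m; "tool_pos": TCP position; "eef_rot": TCP orientation; "force": force on the tool from outside, world axes, zero at the start; "wrist_torque": the same for the moment, N m; "finger_gap": finger opening in m; "finger_force": force on a finger pad.
Only numpy, scipy, OpenCV 4.12 (cv2) and the standard library are available. Lean on these libraries where they do the work, as an engineer would, in place of code of your own. Each camera call takes 0.05 s, during which the arm holds its last target. There are 200 camera calls.

## Task

Draw the scoop, which stands on its side, up out of the slot of the green rack, lay it down right way up on the black mat and let go; then take it again by its red handle, scoop the four orange feet out of the open-fronted steel tray and tip them all into the blue job box. Finish with the empty scoop lying right way up on the mat; handle the feet only with the scoop, and do not shove or upset the job box or the other things standing about.

Things in the scene. Friction and masses are not known exactly. Their poses are not given: they have to be found in the camera images.
- scoop: aluminium hand scoop with a red bar handle, 200 mm long over all, 0.16 kg. Origin: centre of the underside of the blade floor; x to the open nose, z up when it lies right way up. Blade floor 96 mm long (x -48 to +48), 110 wide (y), 2 thick; side walls 3 mm thick, 32 high (18 in the front 30 mm); back wall x -48 to -45, 32 high; front open. It starts on its -y side in the rack's slot
- scoop_handle (a point): middle of the scoop's red handle: x -100, y 0, z +26 mm in the scoop's frame, with its axes. The handle is a straight bar 24 mm wide (y) by 22 mm thick (z 15 to 37 mm), from x -48 to -152 mm. At the start it sticks out of the rack towards the robot, centre about 65 mm above the table
- scoop_middle (a point): middle of the scoop's length, at the level of its underside: x -52 mm in the scoop's frame
- scoop_tip (a point): middle of the scoop's front lip, underside: x +48 mm in the scoop's frame
- rack: green fixed slotted holder, 110 mm long (x), 66 mm wide (y), 76 mm high; a slot 41 mm wide between two upright plates (x -48 to +48 mm) runs along x, slot floor 10 mm above the table; end stop 60 mm high at the +x end, open at the -x (robot) end where the scoop's handle sticks out; origin: centre of its underside
- mat: thin black rubber mat fixed on the table, 160 mm (x) by 260 mm (y), 3 mm thick; origin at the centre of its underside
- tray: fixed steel pick tray, 156 mm long (x) by 130 wide (y); floor 3 mm thick; walls 3 mm thick, 37 mm high on both sides and at the +x end, inside width 124 mm, inner face of the end wall at x +75 mm; the -x end (x -78 mm) is open down to the floor; origin: centre of its underside; stands at left or right, open end roughly to the robot
- foot0: one of four identical round orange furniture feet of smooth nylon, 36 mm in diameter and 26 mm high, with a bevelled rim top and bottom (the flat underside is 14 mm across, then slopes up at about 20 degrees); about 40 g; origin at the centre of its underside, z its axis; all four start standing in the steel tray
- foot1: one of four identical round orange furniture feet of smooth nylon, 36 mm in diameter and 26 mm high, with a bevelled rim top and bottom (the flat underside is 14 mm across, then slopes up at about 20 degrees); about 40 g; origin at the centre of its underside, z its axis; all four start standing in the steel tray
- foot2: one of four identical round orange furniture feet of smooth nylon, 36 mm in diameter and 26 mm high, with a bevelled rim top and bottom (the flat underside is 14 mm across, then slopes up at about 20 degrees); about 40 g; origin at the centre of its underside, z its axis; all four start standing in the steel tray
- foot3: one of four identical round orange furniture feet of smooth nylon, 36 mm in diameter and 26 mm high, with a bevelled rim top and bottom (the flat underside is 14 mm across, then slopes up at about 20 degrees); about 40 g; origin at the centre of its underside, z its axis; all four start standing in the steel tray
- jobbox: blue open-topped plastic job box, 160 by 160 mm, 75 mm high, walls 4 mm, about 0.6 kg, loose on the table across from the tray; origin at the centre of its underside, z up
- spray: bystander: spray can, 52 mm in diameter, 170 mm tall, standing behind the rack; origin at the centre of its underside
- jar: bystander: amber jar, 48 mm in diameter, 65 mm tall, between the rack and its left (+y) neighbour; origin at the centre of its underside
- pot: bystander: yellow pot, 44 mm in diameter, 50 mm tall, between the rack and its right (-y) neighbour; origin at the centre of its underside
- tape: bystander: roll of black tape lying flat, 100 mm in diameter, 48 mm high, at the left; origin at the centre of its underside
- mug: bystander: white mug, 80 mm in diameter, 95 mm tall, at the right; origin at the centre of its underside
- battery: bystander: black and red tool battery, 115 by 75 mm, 67 mm high, at the far right; origin at the centre of its underside
- driver: bystander: screwdriver lying at the far left; origin under its middle
Mind the look-alikes: they are no part of the job. Leave any brown or yellow look-alike of the scoop alone.

How it is judged:
By the outcome, as a careful person would: the job done as asked, in the order asked, and still so for the second after the job is handed in, with the robot touching nothing.
It also fails if it takes over 72 s, if anything falls off the work surface, if the arm or the gripper's body presses on something with over 40 N, if the wrist force passes 120 N, or if a joint passes its speed limit or range.

## Working session

There is one attempt and no reset: what is moved stays moved. The work goes in short steps, Python scripts to look and compute and a tool call to move; the robot and the scene stay as the last step left them, time stands still between calls to the robot, and variables do not carry over. Pictures are saved under pics/ and viewed, at most 10 in all, crops included, and the job is handed in when it is done.

Besides the shell and the picture viewer there is one more tool, called as name(argument=value, ...) on one line, values as JSON. jog_arm: Moves the arm, as the interface text tells. Its arguments: {"type":"object","properties":{"fingers":{"type":"array"},"xyz":{"type":"array"},"turn":{"type":"array"}},"required":["fingers","xyz","turn"]}

```bash
mkdir -p pics; ls; python3 - <<'E'
from station import env
import cv2,numpy as np
print(env.get_state())
for n in ("scene","top","wrist"):
    print(n,env.calibration(n))
for n in ("scene","top"):
    cv2.imwrite(f"pics/{n}0.png",env.camera(n)[:,:,::-1])
E
```

```text
pics
{'time': 0.0, 'joint_pos': array([-1.19491514,  0.4694396 , -0.04860642,  1.53372351,  0.02409845,
        1.14097737, -0.0822914 ]), 'qvel': array([ 0.00129554,  0.00092461,  0.00038346,  0.00014233,  0.00068974,
       -0.00126877,  0.00176584]), 'effort': array([-1.90954311e-04, -5.07972693e+01, -8.12003016e-02, -2.36156523e+01,
       -6.15052879e-02,  3.80023720e-02,  1.79019921e-04]), 'tool_pos': array([0.26557056, 0.61989744, 0.22148818]), 'eef_rot': array([-6.31352668e-01, -3.07716064e+00,  3.03807437e-03]), 'force': array([ 0.00271575, -0.10355065,  0.31113747]), 'wrist_torque': array([-0.01332426,  0.01588205,  0.00486707]), 'finger_force': 0.0, 'finger_gap': 0.08678794792357322}
scene {'fov_y': 55.93237595145279, 'cx': 284.33434091213064, 'cy': 205.7706257821586, 'xyz': array([ 1.00679609, -0.6544596 ,  0.67212046]), 'attitude': array([-2.08916849, -0.77774143,  0.37047882])}
top {'fov_y': 45.85815157499485, 'cx': 276.973911865213, 'cy': 213.21116067769614, 'xyz': array([0.36549889, 0.00335406, 1.44968558]), 'attitude': array([-2.15761552,  2.21274061, -0.11155115])}
wrist {'fov_y': 69.46870728239529, 'cx': 280.2230634610112, 'cy': 211.3654143110439, 'xyz': array([0.20017505, 0.6479979 , 0.38401803]), 'attitude': array([2.42968205, 1.60374405, 0.21365091])}
```

View pics/scene0.png

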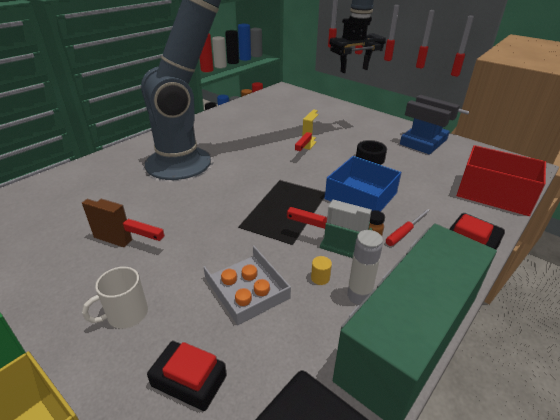

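View pics/top0.png

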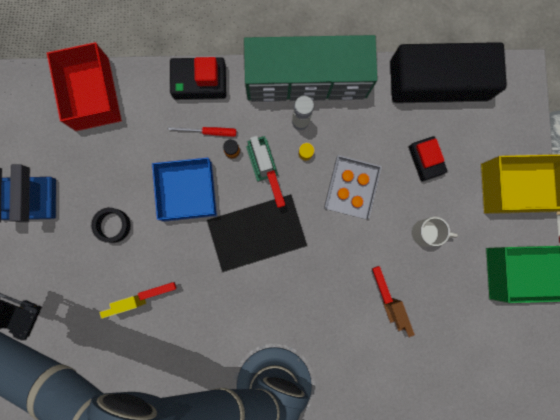

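The scene picture shows the scoop in the rack with its red handle at (307,217), the tray with four feet around (247,287), the blue job box at (363,187) and the black mat at (285,210). In the top picture the box is at (185,190), the tray at (353,188), the rack at (262,158) with the handle at (276,190), and the mat at (257,233). The brown and yellow look-alikes are at (393,300) and (140,298).

```bash
cat > h.py <<'E'
from station import env
import cv2,numpy as np
from scipy.spatial.transform import Rotation as R
def ray(cal,px,z):
    px=np.atleast_2d(np.array(px,float)); f=210/np.tan(np.radians(cal['fov_y'])/2)
    d=np.c_[(px[:,0]-cal['cx'])/f,(px[:,1]-cal['cy'])/f,np.ones(len(px))]
    d=R.from_rotvec(cal['attitude']).apply(d); c=cal['xyz']
    return (c+d*((z-c[2])/d[:,2])[:,None])[:,:2]
def blobs(img,lo,hi,amin=30,box=None):
    hsv=cv2.cvtColor(img,cv2.COLOR_RGB2HSV); m=cv2.inRange(hsv,lo,hi)
    if box:
        k=np.zeros_like(m); x0,y0,x1,y1=box; k[y0:y1,x0:x1]=255; m&=k
    cs=cv2.findContours(m,cv2.RETR_EXTERNAL,cv2.CHAIN_APPROX_NONE)[0]
    return [c for c in cs if cv2.contourArea(c)>amin]
def rect(cal,c,z):
    w=ray(cal,c[:,0,:],z)*1000
    (x,y),(a,b),t=cv2.minAreaRect(w.astype(np.float32)); return np.round([x,y,a,b,t],1)
def st():
    s=env.get_state(); Rm=R.from_rotvec(s['eef_rot']).as_matrix()
    print('t',round(s['time'],2),'tcp',np.round(s['tool_pos']*1000,1),'F',np.round(s['force'],1),'gap',round(s['finger_gap']*1000,1),'ff',round(float(s['finger_force']),1)); print('x',Rm[:,0].round(3),'y',Rm[:,1].round(3),'z',Rm[:,2].round(3),'q',s['joint_pos'].round(2))
    return s,Rm
E
python3 - <<'E'
from h import *
img=cv2.imread('pics/top0.png')[:,:,::-1].copy(); c=env.calibration('top')
st()
P=lambda n,lo,hi,z,box,a=30:[print(n,rect(c,b,z),cv2.boundingRect(b)) for b in blobs(img,lo,hi,a,box)]
P('feet',(3,150,120),(18,255,255),.029,(320,150,390,225))
P('mat',(0,0,0),(180,255,45),.003,(195,190,320,275),500)
P('box75',(95,130,40),(125,255,255),.075,(140,150,225,230),500)
P('red',(172,120,80),(180,255,255),.065,(255,160,300,215)); P('red2',(0,150,80),(4,255,255),.065,(255,160,300,215))
P('green',(60,60,30),(90,255,255),.076,(235,130,300,185),20)
P('jar',(0,0,0),(180,255,70),.065,(220,135,242,162)); P('pot',(20,120,100),(32,255,255),.05,(295,140,320,162))
P('tape',(0,0,0),(180,255,50),.048,(85,200,135,250))
hsv=cv2.cvtColor(img,cv2.COLOR_RGB2HSV)
print(hsv[235,257],hsv[188,330],hsv[175,353],hsv[150,262],hsv[230,350])
a=cv2.resize(img[120:290,130:400],None,fx=2.9,fy=2.9,interpolation=cv2.INTER_CUBIC)
cv2.imwrite('pics/crop1.png',a[:,:,::-1])
E
```

```text
t 0.1 tcp [265.6 619.9 221.6] F [ 0.3  0.1 -0.3] gap 87.0 ff 0.0
x [-0.919  0.394 -0.   ] y [ 0.394  0.919 -0.002] z [-0.001 -0.002 -1.   ] q [-1.19  0.47 -0.05  1.53  0.02  1.14 -0.08]
feet [ 515.5 -253.2   28.9   32.    87.8] (352, 196, 11, 12)
feet [ 541.1 -213.7   29.    29.3   87.9] (338, 188, 11, 11)
feet [ 580.6 -273.3   29.3   29.3   88.6] (358, 174, 11, 11)
feet [ 592.  -227.2   29.    32.3   87.8] (342, 170, 11, 12)
mat [435.6  39.3 157.  254.8  15.7] (207, 195, 99, 76)
box75 [557.8 237.2 164.4 164.4   4.6] (152, 158, 64, 63)
red2 [553.6 -18.2 104.8  24.   16.8] (267, 170, 18, 38)
green [632.4  41.1 115.3  26.7  22.4] (247, 141, 20, 40)
green [648.2  -5.  115.4  20.2  24.8] (258, 136, 20, 39)
jar [671.  104.4  55.4  40.2  17.4] (223, 139, 17, 20)
pot [ 663.7 -108.9   40.2   43.7   88.3] (299, 143, 15, 16)
tape [463.4 447.2 108.6  93.7  74.5] (92, 208, 39, 35)
[120   9  30] [113  18 129] [ 11 143 161] [ 75   6 170] [  0   6 125]
```

View pics/crop1.png

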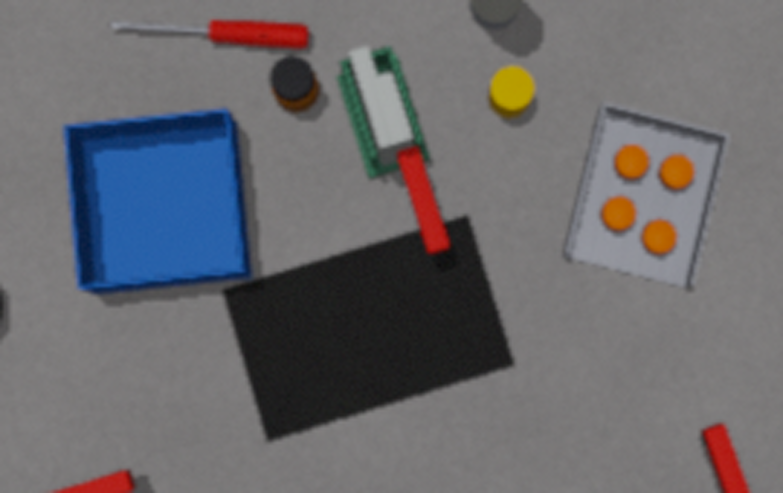

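The crop confirms the layout: the handle sits on the right (-y) side of the blade, so the underside faces left. The tray corners are at crop pixels (603,105), (727,133), (690,289) and (566,260).

jog_arm(fingers=[8.7, 8.7, 8.7, 8.7, 8.7, 8.7, 8.7, 8.7], xyz=[[-3.37, -3.2, 0], [-3.37, -3.2, 0], [-3.37, -3.2, 0], [-3.37, -3.2, 0], [-3.37, -3.2, 0], [-3.37, -3.2, 0], [-3.37, -3.2, 0], [-3.37, -3.2, 0]], turn=[0, 0, 0, 0, 0, 0, 0, 0])

```text
time: 0.9
tool_pos: [0.413, 0.277, 0.2224]
eef_rot: [-0.631, -3.077, 0.0]
force: [0.9, 0.1, 0.6]
finger_gap: 0.0872
finger_force: 0.0
```

jog_arm(fingers=[8.7, 8.7, 8.7, 8.7, 8.7, 8.7, 8.7], xyz=[[-3.37, -3.2, 0], [-3.37, -3.2, 0], [-3.37, -3.2, 0], [-3.37, -3.2, 0], [-3.37, -3.2, 0], [-3.37, -3.2, 0], [-3.37, -3.2, 0]], turn=[0, 0, 0, 0, 0, 0, 0])

```text
time: 1.6
tool_pos: [0.5416, -0.0215, 0.2224]
eef_rot: [-0.631, -3.077, -0.0]
force: [0.2, 0.4, -0.4]
finger_gap: 0.0868
finger_force: 0.0
```

jog_arm(fingers=[8.7, 8.7, 8.7, 8.7, 8.7, 8.7, 8.7, 8.7], xyz=[[0, 0, 0], [0, 0, 0], [0, 0, 0], [0, 0, 0], [0, 0, 0], [0, 0, 0], [0, 0, 0], [0, 0, 0]], turn=[8.5, 8.5, 8.5, 8.5, 8.5, 8.5, 8.5, 8.5])

```text
time: 2.4
tool_pos: [0.541, -0.0197, 0.2221]
eef_rot: [-2.251, -2.191, 0.001]
force: [-0.8, 0.0, -0.7]
finger_gap: 0.0868
finger_force: 0.0
```

jog_arm(fingers=[8.7, 8.7, 8.7, 8.7, 8.7, 8.7, 8.7, 8.7], xyz=[[0, 0, 0], [0, 0, 0], [0, 0, 0], [0, 0, 0], [0, 0, 0], [0, 0, 0], [0, 0, 0], [0, 0, 0]], turn=[8.5, 8.5, 8.5, 8.5, 8.5, 8.5, 8.5, 8.5])

```text
time: 3.2
tool_pos: [0.5411, -0.0197, 0.2222]
eef_rot: [-3.091, -0.558, 0.001]
force: [-1.5, 0.2, 0.6]
finger_gap: 0.087
finger_force: 0.0
```

```bash
python3 - <<'E'
from h import *
st()
c=env.calibration('top')
p=ray(c,[(337.9,156.2),(380.7,165.9),(367.9,219.7),(325.2,209.7)],.037)*1000
print(p.round(),p.mean(0)); d=p[0]-p[3]+p[1]-p[2]; print('tray yaw',np.degrees(np.arctan2(d[1],d[0])),[np.linalg.norm(p[i]-p[i-1]) for i in range(4)])
w=env.calibration('wrist'); print(w['xyz'])
im=env.camera('wrist'); cv2.imwrite('pics/w1.png',im[:,:,::-1])
for b in blobs(im,(0,150,60),(5,255,255),200): print('red',rect(w,b,.077),cv2.boundingRect(b))
E
```

```text
t 3.2 tcp [541.1 -19.7 222.2] F [-1.5  0.2  0.6] gap 87.0 ff 0.0
x [ 0.937  0.35  -0.001] y [ 0.35  -0.937 -0.   ] z [-0.001  0.    -1.   ] q [-0.63  0.3   0.74  1.88 -0.23  1.05 -1.02]
[[ 648. -202.]
 [ 616. -325.]
 [ 462. -281.]
 [ 493. -160.]] [ 554.67639377 -241.68544422]
tray yaw -15.484247042875735 [np.float64(159.95879413254576), np.float64(126.75635168180497), np.float64(160.8348891207987), np.float64(125.42957854574308)]
[0.60872312 0.00492956 0.38465486]
red [554.4 -18.1 102.4  22.4  16.5] (270, 138, 28, 98)
```

View pics/w1.png

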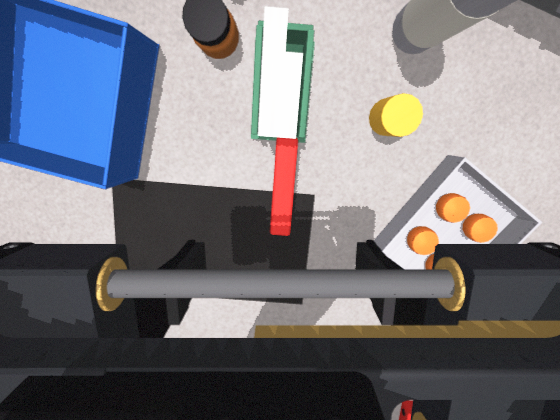

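The wrist picture shows the handle at (283,188) running straight up into the blade in the rack, midway between the fingers.

jog_arm(fingers=[8.7, 8.7, 8.7, 8.7, 8.7, 3.0, 0.5, 0.5], xyz=[[0.3, 0, 3.5], [0, 0, 3.5], [0, 0, 3.5], [0, 0, 3.5], [0, 0, 3.6], [0, 0, 0], [0, 0, 0], [0, 0, 0]], turn=[3.9, 0, 0, 0, 0, 0, 0, 0])

```text
time: 4.05
tool_pos: [0.5457, -0.019, 0.0483]
eef_rot: [3.107, 0.463, 0.005]
force: [0.5, -1.3, 0.3]
finger_gap: 0.0705
finger_force: 0.0
```

jog_arm(fingers=[0.5, 0.5, 0.5], xyz=[[0, 0, 0], [0, 0, 0], [0, 0, -0.5]], turn=[0, 0, 0])

```text
time: 4.35
tool_pos: [0.5442, -0.0185, 0.0521]
eef_rot: [-3.107, -0.462, -0.0]
force: [0.3, 0.1, -1.0]
finger_gap: 0.0467
finger_force: 0.0
```

jog_arm(fingers=[0.5, 0.5, 0.5, 0.5, 0.5, 0.5, 0.5], xyz=[[0, 0, 0.5], [0, 0, 0], [0, 0, 0], [0, 0, 0], [0, 0, 0], [0, 0, 0], [0, 0, 0]], turn=[0, 0, 0, 0, 0, 0, 0])

```text
time: 5.05
tool_pos: [0.544, -0.0187, 0.0464]
eef_rot: [-3.107, -0.462, 0.001]
force: [0.2, 0.7, -1.2]
finger_gap: 0.0216
finger_force: 29.7
```

jog_arm(fingers=[0.5, 0.5, 0.5, 0.5, 0.5, 0.5, 0.5], xyz=[[0, 0, -0.6], [0, 0, -1.5], [0, 0, -2], [0, 0, -2], [0, 0, -2], [0, 0, -1.4], [0, 0, 0]], turn=[0, 0, 0, 0, 0, 0, 0])

```text
time: 5.75
tool_pos: [0.5457, -0.0189, 0.144]
eef_rot: [-3.107, -0.462, -0.008]
force: [0.4, -0.4, -2.1]
finger_gap: 0.022
finger_force: 29.9
```

```bash
python3 - <<'E'
from h import *
s,Rm=st(); print(s['wrist_torque'])
im=env.camera('scene'); a=cv2.resize(im[150:300,200:420],None,fx=3,fy=3); cv2.imwrite('pics/s2.png',a[:,:,::-1])
E
```

```text
t 5.75 tcp [545.7 -18.9 144. ] F [ 0.4 -0.4 -2.1] gap 22.0 ff 29.9
x [0.957 0.291 0.005] y [ 0.291 -0.957  0.001] z [ 0.005  0.001 -1.   ] q [-0.59  0.41  0.7   1.96 -0.34  0.89 -0.99]
[-0.18316449  0.28640022  0.02826345]
```

View pics/s2.png

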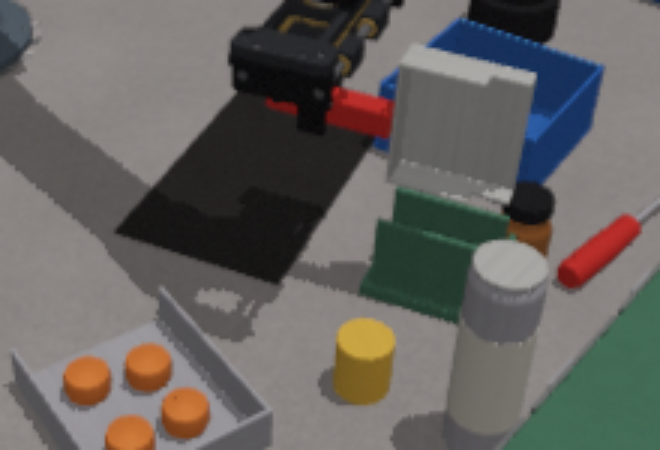

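The scoop is held cleanly above the rack (blade at crop (465,120)), on its side and nearly level. I'll turn it to lie along the mat, then lower it.

jog_arm(fingers=[0.5, 0.5, 0.5, 0.5, 0.5, 0.5], xyz=[[-0.9, -0.8, 0], [-0.9, -0.8, 0], [0, 0, 0], [0, 0, 0], [0, 0, 0], [0, 0, 0]], turn=[0, 0, -8.1, -8.1, -8.1, -8.1])

```text
time: 6.4
tool_pos: [0.5205, -0.0081, 0.1406]
eef_rot: [-2.85, -1.319, 0.004]
force: [0.4, 0.3, -1.9]
finger_gap: 0.0218
finger_force: 29.9
```

jog_arm(fingers=[0.5, 0.5, 0.5, 0.5, 0.5, 0.5, 0.5, 0.5], xyz=[[0, 0, 0], [0, 0, 0], [0, 0, 0], [0, 0, 0], [0, 0, 0], [0, 0, 0], [0, 0, 0], [0, 0, 0]], turn=[-8.1, -8.1, -8.1, -8.1, -8.1, -8.1, -8.1, 0])

```text
time: 7.2
tool_pos: [0.5209, -0.0083, 0.1408]
eef_rot: [-1.889, -2.508, 0.001]
force: [0.6, 0.2, -1.9]
finger_gap: 0.0216
finger_force: 29.9
```

jog_arm(fingers=[0.5, 0.5, 0.5, 0.5, 0.5, 0.5, 0.5], xyz=[[0, 0, 3], [0, 0, 3], [0, 0, 2], [0, 0, 1], [0, 0, 0.6], [0, 0, 0.4], [0, 0, 0]], turn=[0, 0, 0, 0, 0, 0, 0])

```text
time: 7.9
tool_pos: [0.5226, -0.0085, 0.0418]
eef_rot: [1.891, 2.508, 0.001]
force: [-0.5, -0.3, 0.1]
finger_gap: 0.0219
finger_force: 30.0
```

```bash
python3 - <<'E'
from h import *
s,Rm=st(); print(s['wrist_torque'], np.degrees(np.arctan2(Rm[1,0],Rm[0,0])))
E
```

```text
t 7.9 tcp [522.6  -8.5  41.8] F [-0.5 -0.3  0.1] gap 21.9 ff 30.0
x [-0.275  0.961  0.   ] y [0.961 0.275 0.001] z [ 0.  0. -1.] q [-0.3   0.47  0.29  2.07 -0.23  0.63  0.43]
[-0.05723736 -0.01103356  0.06585522] 105.96578123901266
```

jog_arm(fingers=[0.5, 0.5, 5.0, 5.0, 5.0, 5.0, 5.0], xyz=[[0, 0, 0.2], [0, 0, 0], [0, 0, 0], [0, 0, 0], [0, 0, 0], [0, 0, 0], [0, 0, 0]], turn=[0, 0, 0, 0, 0, 0, 0])

```text
time: 8.6
tool_pos: [0.5224, -0.0086, 0.0395]
eef_rot: [-1.89, -2.509, -0.0]
force: [-0.5, -0.3, -0.1]
finger_gap: 0.0479
finger_force: 0.0
```

```bash
python3 - <<'E'
from h import *
s,Rm=st()
im=env.camera('scene'); a=cv2.resize(im[130:290,200:420],None,fx=3,fy=3); cv2.imwrite('pics/s3.png',a[:,:,::-1])
E
```

```text
t 8.6 tcp [522.4  -8.6  39.5] F [-0.5 -0.3 -0.1] gap 47.9 ff 0.0
x [-0.276  0.961  0.   ] y [0.961 0.276 0.   ] z [ 0.  0. -1.] q [-0.29  0.48  0.29  2.07 -0.23  0.63  0.43]
```

View pics/s3.png

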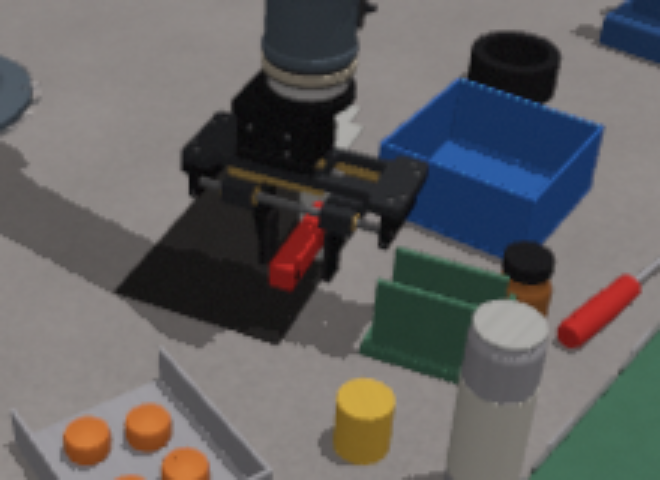

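The handle (crop (298,245)) stands free between the open fingers. Next I'll tip the scoop over with the fingers caging it.

jog_arm(fingers=[5, 5, 5, 5, 5, 5, 5, 5], xyz=[[0, -1, 0], [0, -1, 0], [0, -0.7, 0], [0, -0.7, 0], [0, -0.7, 0.2], [0, -0.7, 0.3], [0, -0.7, 0.3], [0, -0.7, 0.4]], turn=[0, 0, 0, 0, 0, 0, 0, 0])

```text
time: 9.45
tool_pos: [0.4622, -0.0259, 0.0272]
eef_rot: [-1.89, -2.509, -0.0]
force: [0.0, 0.7, -0.3]
finger_gap: 0.05
finger_force: 0.1
```

jog_arm(fingers=[5, 5, 5, 5, 5], xyz=[[0, -0.7, 0.4], [0, -0.7, 0.4], [0, -0.5, 0.4], [0, 0, 0], [0, 0, 0]], turn=[0, 0, 0, 0, 0])

```text
time: 9.95
tool_pos: [0.4446, -0.0311, 0.0155]
eef_rot: [-1.891, -2.509, -0.0]
force: [-0.2, 0.4, 0.0]
finger_gap: 0.05
finger_force: 0.3
```

```bash
python3 - <<'E'
from h import *
s,Rm=st()
im=env.camera('scene'); a=cv2.resize(im[130:290,200:420],None,fx=3,fy=3)
b=cv2.resize(env.camera('top')[150:290,180:330],(450,420)); p=np.zeros((480,800,3),np.uint8); p[:,:400]=a[:,100:500]; p[:420,400:]=b[:,:400]
cv2.imwrite('pics/s4.png',p[:,:,::-1])
E
```

```text
t 9.95 tcp [444.6 -31.1  15.5] F [-0.2  0.4  0. ] gap 50.0 ff 0.3
x [-0.276  0.961  0.   ] y [0.961 0.276 0.   ] z [ 0.  0. -1.] q [-0.25  0.43  0.27  2.25 -0.24  0.49  0.5 ]
```

View pics/s4.png

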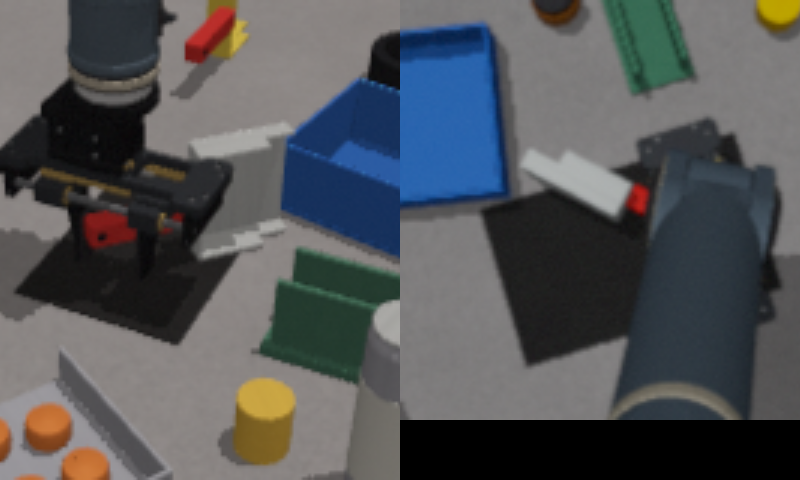

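The scoop swivelled on its side instead of tipping: in the top crop the blade runs from (630,200) to (525,160), still standing. I'll regrip, put it back, then tip it by its top edge.

```bash
cat >> h.py <<'E'
def white(z,box=(180,150,330,290),vmin=150):
    im=env.camera('top'); c=env.calibration('top')
    for b in blobs(im,(0,0,vmin),(180,40,255),60,box): print('white',rect(c,b,z),cv2.boundingRect(b))
    for lo,hi in (((0,150,60),(5,255,255)),((172,150,60),(180,255,255))):
        for b in blobs(im,lo,hi,15,box): print('red',rect(c,b,z),cv2.boundingRect(b))
    return im
E
python3 - <<'E'
from h import *
im=white(.113)
E
```

```text
white [497.9  84.9  95.9  32.4  60.9] (220, 200, 36, 21)
red [474.2  27.4  18.   25.2  67. ] (255, 211, 8, 11)
```

jog_arm(fingers=[5.5, 5.5, 5.5, 5.5, 5.5, 5.5, 5.5], xyz=[[0, 0, -2.4], [0, 0, 0], [0, 0, 0], [0, 0, 0], [0, 0, 0], [0, 0, 0], [1.5, 0, 0]], turn=[0, 7.5, 7.5, 7.5, 7.5, 7.5, 7.5])

```text
time: 10.8
tool_pos: [0.4494, -0.0182, 0.0396]
eef_rot: [2.713, 1.583, -0.001]
force: [0.1, 0.1, 0.3]
finger_gap: 0.0554
finger_force: 0.0
```

jog_arm(fingers=[0.5, 0.5, 0.5, 0.5, 0.5, 0.5, 0.5, 0.5], xyz=[[0, 0, 0], [0, 0, 0], [0, 0, 0], [0, 0, 0], [0, 0, 0], [0, 0, 0], [0, 0, -1], [0, 0, -1]], turn=[0, 0, 0, 0, 0, 0, 0, 0])

```text
time: 11.6
tool_pos: [0.4495, -0.0173, 0.06]
eef_rot: [-2.707, -1.594, 0.002]
force: [0.9, -0.4, -2.0]
finger_gap: 0.0215
finger_force: 29.9
```

```bash
python3 - <<'E'
from h import *
s,Rm=st(); print(s['wrist_torque']); white(.133)
d=np.array([523.3,-9.2,0])-s['tool_pos']*1000; print('shift in tool after turning to 106:')
a=np.radians(105.8); print(d[0]*np.cos(a)+d[1]*np.sin(a), d[0]*np.sin(a)-d[1]*np.cos(a), 'yaw now',np.degrees(np.arctan2(Rm[1,0],Rm[0,0])))
E
```

```text
t 11.6 tcp [449.5 -17.3  60. ] F [ 0.9 -0.4 -2. ] gap 21.5 ff 29.9
x [ 0.485  0.875 -0.001] y [ 0.875 -0.485 -0.001] z [-0.001 -0.    -1.   ] q [-0.5   0.38  0.55  2.23 -0.34  0.62 -0.22]
[-0.26311209  0.19182401 -0.0081696 ]
white [496.6  86.8  95.2  32.   60.5] (220, 199, 35, 22)
shift in tool after turning to 106:
-12.324955225664702 73.19862244805704 yaw now 60.99784976946845
```

jog_arm(fingers=[0.5, 0.5, 0.5, 0.5, 0.5, 0.5, 0.5, 0.5], xyz=[[0, 0, 0], [0, 0, 0], [0, 0, 0], [0, 0, 0], [0, 0, 0], [0, 0, 0], [-0.6, 3.7, 0], [-0.6, 3.6, 0]], turn=[-7.5, -7.5, -7.5, -7.5, -7.5, -7.4, 0, 0])

```text
time: 12.45
tool_pos: [0.5241, -0.0085, 0.0603]
eef_rot: [1.893, 2.507, 0.001]
force: [1.8, -1.0, -1.9]
finger_gap: 0.0218
finger_force: 30.0
```

jog_arm(fingers=[0.5, 0.5, 0.5, 0.5, 5, 5, 5, 5], xyz=[[0, 0, 0], [0, 0, 1], [0, 0, 0.7], [0, 0, 0.4], [0, 0, 0], [0, 0, 0], [0, 0, 0], [0, 0, 0]], turn=[0, 0, 0, 0, 0, 0, 0, 0])

```text
time: 13.25
tool_pos: [0.5234, -0.0083, 0.0387]
eef_rot: [-1.892, -2.508, -0.001]
force: [-0.5, 0.6, 0.0]
finger_gap: 0.0451
finger_force: 0.0
```

jog_arm(fingers=[5, 0, 0, 0, 0, 0, 0], xyz=[[0, 0, -2], [0, 0, -4], [0, 0, -4], [0, 0, -2], [0, 3, 0], [4, 0, 0], [3.9, 0, 0]], turn=[0, 0, 0, 0, 0, 0, 0])

```text
time: 13.95
tool_pos: [0.5312, 0.076, 0.1589]
eef_rot: [1.896, 2.504, 0.001]
force: [-0.4, 0.5, -0.6]
finger_gap: 0.0102
finger_force: 0.0
```

```bash
python3 - <<'E'
from h import *
s,Rm=st(); im=white(.113); cv2.imwrite('pics/t5.png',im[:,:,::-1])
E
```

```text
t 13.95 tcp [531.2  76.  158.9] F [-0.4  0.5 -0.6] gap 10.2 ff 0.0
x [-0.271  0.962 -0.   ] y [0.962 0.271 0.001] z [ 0.001  0.    -1.   ] q [-0.51  0.32  0.36  1.95 -0.14  0.89  0.19]
red [514.1  -6.8  22.6  81.5  15.8] (257, 193, 30, 16)
```

jog_arm(fingers=[0, 0, 0, 0, 0, 0, 0, 0], xyz=[[0, 0, 3.5], [0, 0, 3.4], [0, 0, 0], [0, -0.8, 0], [0, -0.8, 0], [0, -0.8, 0], [0, -0.8, 0], [0, -0.8, 0]], turn=[0, 0, 0, 0, 0, 0, 0, 0])

```text
time: 14.8
tool_pos: [0.4917, 0.0645, 0.0903]
eef_rot: [1.893, 2.507, 0.002]
force: [0.2, 0.5, 0.1]
finger_gap: 0.0005
finger_force: 0.0
```

jog_arm(fingers=[0, 0, 0, 0], xyz=[[0, -0.8, 0], [0, -0.8, 0], [0, -0.8, 0], [0, -0.8, 0]], turn=[0, 0, 0, 0])

```text
time: 15.2
tool_pos: [0.4608, 0.0557, 0.0895]
eef_rot: [-1.893, -2.507, -0.0]
force: [0.9, 1.1, -0.3]
finger_gap: 0.0005
finger_force: 0.0
```

jog_arm(fingers=[3, 6, 6, 6], xyz=[[0, 0, -3], [0, 4, -3], [0, 4, 0], [-4, 4, 0]], turn=[0, 0, 0, 0])

```text
time: 15.6
tool_pos: [0.5834, 0.06, 0.1506]
eef_rot: [-1.879, -2.516, -0.008]
force: [0.6, 1.0, 0.4]
finger_gap: 0.0244
finger_force: 0.0
```

```bash
python3 - <<'E'
from h import *
s,Rm=st(); im=white(.035)
a=cv2.resize(env.camera('scene')[130:290,200:420],None,fx=3,fy=3)
b=cv2.resize(im[150:290,180:330],(450,420)); p=np.zeros((480,800,3),np.uint8); p[:,:400]=a[:,100:500]; p[:420,400:]=b[:,:400]
cv2.imwrite('pics/s5.png',p[:,:,::-1])
E
```

```text
t 15.6 tcp [583.4  60.  150.6] F [0.6 1.  0.4] gap 24.4 ff 0.0
x [-0.284  0.959  0.004] y [0.959 0.284 0.003] z [ 0.002  0.005 -1.   ] q [-0.44  0.41  0.36  1.84 -0.18  0.92  0.28]
red [440.9 -21.   27.1 103.8  17. ] (261, 220, 35, 20)
```

View pics/s5.png

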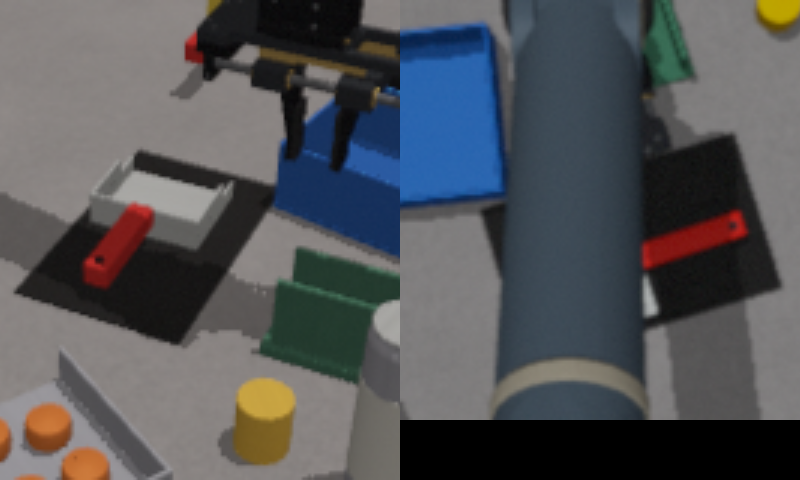

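The scoop now lies right way up on the mat, with the blade at (165,195) and the handle at (118,245) in the left panel. I'll take the handle from above.

jog_arm(fingers=[5, 5, 5, 5, 5, 5, 5, 5], xyz=[[-0.55, -4, 0], [-0.55, -4, 0], [-0.55, -4, 0], [-0.55, -4, 0], [0, 0, 4], [0, 0, 4], [0, 0, 3], [0, 0, 2]], turn=[-0.5, 0, 0, 0, 0, 0, 0, 0])

```text
time: 16.5
tool_pos: [0.4327, -0.0127, 0.0178]
eef_rot: [-1.881, -2.514, 0.003]
force: [-1.1, 0.2, -0.6]
finger_gap: 0.0502
finger_force: 0.0
```

```bash
python3 - <<'E'
from h import *
s,Rm=st()
p=s['tool_pos']*1000; a=np.radians(107); d=p[:2]-np.array([440.9,-21]); print('x on scoop',-100+d@[np.cos(a),np.sin(a)],'lateral',d@[np.sin(a),-np.cos(a)])
E
```

```text
t 16.5 tcp [432.7 -12.7  17.8] F [-1.1  0.2 -0.6] gap 50.2 ff 0.0
x [-0.282  0.959  0.   ] y [ 0.959  0.282 -0.003] z [-0.003 -0.    -1.   ] q [-0.32  0.42  0.31  2.28 -0.27  0.48  0.49]
x on scoop -89.6419729292443 lateral -5.356768963989027
```

jog_arm(fingers=[5, 0.5, 0.5, 0.5, 0.5, 0.5, 0.5], xyz=[[0.4, 0.5, 0.8], [0, 0, 0], [0, 0, 0], [0, 0, 0], [0, 0, 0], [0, 0, 0], [0, 0, 0]], turn=[0, 0, 0, 0, 0, 0, 0])

```text
time: 17.2
tool_pos: [0.4387, -0.0073, 0.0121]
eef_rot: [1.882, 2.515, 0.001]
force: [0.3, -1.1, 4.2]
finger_gap: 0.0238
finger_force: 29.7
```

jog_arm(fingers=[0.5, 0.5, 0.5, 0.5, 0.5], xyz=[[0, 0, -1], [0, 0, -2], [0, 0, -3], [0, 0, -3], [0, 0, 0]], turn=[0, 0, 0, 0, 0])

```text
time: 17.7
tool_pos: [0.4409, -0.0071, 0.1049]
eef_rot: [1.879, 2.511, 0.009]
force: [0.1, 0.0, -2.1]
finger_gap: 0.0237
finger_force: 29.7
```

```bash
python3 - <<'E'
from h import *
s,Rm=st(); print(s['wrist_torque'])
E
```

```text
t 17.7 tcp [440.9  -7.1 104.9] F [ 0.1  0.  -2.1] gap 23.7 ff 29.7
x [-0.282  0.959 -0.001] y [0.959 0.282 0.008] z [ 0.008  0.002 -1.   ] q [-0.42  0.25  0.4   2.21 -0.16  0.7   0.37]
[-0.16081248 -0.08880476 -0.11284153]
```

```bash
python3 - <<'E'
from h import *
g=cv2.imread('pics/top0.png',0); c=env.calibration('top')
k=cv2.resize(g[145:235,315:395],None,fx=4,fy=4,interpolation=cv2.INTER_CUBIC)
L=cv2.createLineSegmentDetector().detect(k)[0][:,0]
a=np.radians(-15.5); ex=np.array([np.cos(a),np.sin(a)]); ey=np.array([-np.sin(a),np.cos(a)]); o=np.array([554.7,-241.7])
for l in L:
    p=(l.reshape(2,2)+.5)/4-.5+[315,145]
    w=ray(c,p,.037)*1000-o; n=np.linalg.norm(w[1]-w[0])
    if n>60: print('len',n.round(),'ang',round((np.degrees(np.arctan2(*(w[1]-w[0])[::-1])))%180,1),'x',(w@ex).round(1),'y',(w@ey).round(1))
E
```

```text
len 122.0 ang 74.1 x [79.4 78.5] y [ 61.7 -59.9]
len 147.0 ang 164.2 x [-78.6  68.3] y [-55.  -55.7]
len 67.0 ang 74.8 x [69.7 69.4] y [-54.6  12.4]
```

jog_arm(fingers=[0.5, 0.5, 0.5, 0.5, 0.5, 3.6, 3.6, 3.6], xyz=[[0, 2.5, 0], [0, 0, 4], [0, 0, 3.5], [0, 0, 1.7], [0, 0, 0], [0, 0, 0], [0, 0, 0], [0, 0, 0]], turn=[0, 0, 0, 0, 0, 0, 0, 0])

```text
time: 18.5
tool_pos: [0.4629, 0.0001, 0.0103]
eef_rot: [1.881, 2.515, 0.002]
force: [-1.2, 0.4, -0.1]
finger_gap: 0.0346
finger_force: 0.0
```

jog_arm(fingers=[3.6, 0.5, 0.5, 0.5, 0.5], xyz=[[2.4, 0, 0], [0, 0, 0], [0, 0, 0], [0, 0, 0], [0, 0, 0]], turn=[0, 0, 0, 0, 0])

```text
time: 19.0
tool_pos: [0.4556, 0.0226, 0.0099]
eef_rot: [-1.883, -2.515, -0.001]
force: [-1.7, 0.7, 4.5]
finger_gap: 0.0239
finger_force: 29.9
```

```bash
python3 - <<'E'
from h import *
s,Rm=st(); print(s['wrist_torque']); im=white(.038)
E
```

```text
t 19.0 tcp [455.6  22.6   9.9] F [-1.7  0.7  4.5] gap 23.9 ff 29.9
x [-0.282  0.96   0.   ] y [0.96  0.282 0.   ] z [ 0.  0. -1.] q [-0.4   0.46  0.31  2.23 -0.29  0.49  0.43]
[0.25408125 0.39626499 0.02090159]
white [427.8 105.8  94.6  46.6  16.6] (221, 218, 18, 36)
red [476.4 -48.2  25.7  31.5  88.5] (282, 211, 10, 12)
```

jog_arm(fingers=[0.5, 0.5, 0.5, 0.5, 0.5, 0.5, 0.5, 0.5], xyz=[[0, 0, -2], [0, 0, -4], [0, 0, -4], [-2.8, -1.5, 0], [-3.5, -2, 0], [-4.2, -2.8, 0], [-4.2, -2.8, 0], [-4.2, -2.8, 0]], turn=[0, 0, 0, 0, 0, 0, 0, 0])

```text
time: 19.85
tool_pos: [0.3941, -0.1928, 0.1095]
eef_rot: [1.882, 2.515, -0.0]
force: [1.0, -0.2, -0.9]
finger_gap: 0.0238
finger_force: 29.9
```

jog_arm(fingers=[0.5, 0.5, 0.5, 0.5, 0.5, 0.5, 0.5, 0.5], xyz=[[0, 0, 0], [0, 0, 0], [0, 0, 0], [0, 0, 0], [0, 0, 0], [0, 0, 0], [0, 0, 0], [0, 0, 0]], turn=[8.2, 8.2, 8.2, 8.2, 8.2, 8.2, 8.2, 8.2])

```text
time: 20.65
tool_pos: [0.3946, -0.1912, 0.1093]
eef_rot: [2.948, 1.085, -0.001]
force: [0.2, -0.4, -1.8]
finger_gap: 0.0236
finger_force: 29.9
```

jog_arm(fingers=[0.5, 0.5, 0.5, 0.5, 0.5, 0.5, 0.5, 0.5], xyz=[[0, 0, 0], [0, 0, 0], [0, 0, 0], [0, 0, 0], [0, 0, 0], [0, 0, 0], [0, 0, 0], [0, 0, 0]], turn=[8.2, 8.2, 8.2, 8.2, 8.2, 8.2, 7.3, 0])

```text
time: 21.45
tool_pos: [0.3946, -0.1911, 0.1092]
eef_rot: [3.111, -0.43, -0.002]
force: [-0.5, 0.8, -2.3]
finger_gap: 0.0238
finger_force: 29.9
```

```bash
cat >> h.py <<'E'
def tray(yaw=-15.7,o=(555.8,-241.)):
    s,Rm=st(); a=np.radians(yaw); d=s['tool_pos'][:2]*1000-np.array(o)
    print('tray x,y of tcp',(d@[np.cos(a),np.sin(a)]).round(1),(d@[-np.sin(a),np.cos(a)]).round(1),'yaw',np.degrees(np.arctan2(Rm[1,0],Rm[0,0])).round(2),'T',s['wrist_torque'].round(2),'r',np.hypot(*s['tool_pos'][:2]))
E
python3 - <<'E'
from h import *
tray(); w=env.calibration('wrist'); print(w['xyz'].round(4),w['attitude'].round(4))
im=env.camera('wrist'); cv2.imwrite('pics/w6.png',im[:,:,::-1])
E
```

```text
t 21.45 tcp [ 394.6 -191.1  109.2] F [-0.5  0.8 -2.3] gap 23.8 ff 29.9
x [ 0.963 -0.271 -0.001] y [-0.271 -0.963  0.001] z [-0.001 -0.001 -1.   ] q [-0.5   0.38  1.06  2.23 -0.48  0.78 -0.96]
tray x,y of tcp -168.7 4.4 yaw -15.73 T [-0.01  0.25  0.05] r 0.4384744432443813
[ 0.4642 -0.2108  0.2717] [ 1.7903 -2.3625 -0.3156]
```

View pics/w6.png

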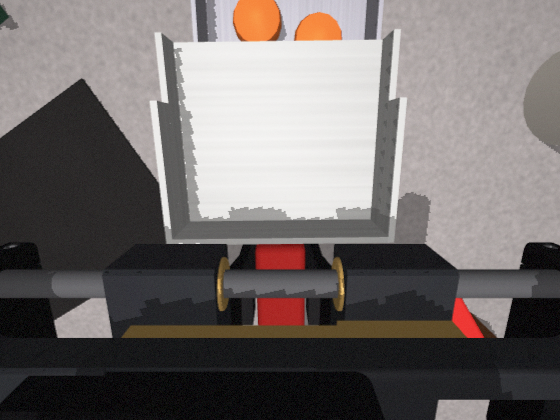

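The wrist picture shows the level, empty blade with lip corners at (158,37) and (398,33). The tray walls are at columns 192 and 380, so the tray axis lies about 5 mm to the right. I'll correct for that and lower in.

jog_arm(fingers=[0.5, 0.5, 0.5, 0.5, 0.5, 0.5, 0.5], xyz=[[-0.5, 0.5, 0], [0, 0, 3.5], [0, 0, 3], [0, 0, 2], [0, 0, 1], [0, 0, 0.4], [0, 0, 0]], turn=[0, 0, 0, 0, 0, 0, 0])

```text
time: 22.2
tool_pos: [0.389, -0.1946, 0.0108]
eef_rot: [-3.112, 0.429, -0.001]
force: [-0.6, -0.0, -1.9]
finger_gap: 0.0235
finger_force: 29.9
```

```bash
python3 - <<'E'
from h import *
tray()
E
```

```text
t 22.2 tcp [ 389.  -194.6   10.8] F [-0.6 -0.  -1.9] gap 23.5 ff 29.9
x [ 0.963 -0.271  0.   ] y [-0.271 -0.963 -0.   ] z [ 0. -0. -1.] q [-0.25  0.54  0.79  2.29 -0.74  0.57 -0.73]
tray x,y of tcp -173.1 -0.4 yaw -15.7 T [0.01 0.25 0.01] r 0.43496252762406457
```

jog_arm(fingers=[0.5, 0.5, 0.5], xyz=[[0, 0, 0.15], [0, 0, 0], [0, 0, 0]], turn=[0, 0, 0])

```text
time: 22.5
tool_pos: [0.3897, -0.1945, 0.0096]
eef_rot: [3.112, -0.429, 0.003]
force: [-0.3, -0.5, -0.6]
finger_gap: 0.0237
finger_force: 29.9
```

jog_arm(fingers=[0.5, 0.5], xyz=[[0, 0, 0.1], [0, 0, 0]], turn=[0, 0])

```text
time: 22.7
tool_pos: [0.3895, -0.1942, 0.0083]
eef_rot: [3.112, -0.428, 0.002]
force: [0.3, -0.8, 1.4]
finger_gap: 0.0238
finger_force: 29.9
```

jog_arm(fingers=[0.5, 0.5, 0.5, 0.5, 0.5, 0.5, 0.5, 0.5], xyz=[[0.6, 0, 0], [1, 0, 0], [1, 0, 0], [1, 0, 0], [1, 0, 0], [1, 0, 0], [1, 0, 0], [1, 0, 0]], turn=[0, 0, 0, 0, 0, 0, 0, 0])

```text
time: 23.5
tool_pos: [0.4592, -0.214, 0.008]
eef_rot: [-3.109, 0.429, 0.011]
force: [-15.8, 4.4, 22.0]
finger_gap: 0.0237
finger_force: 30.0
```

```bash
cat >> h.py <<'E'
def feet():
    im=env.camera('top'); c=env.calibration('top'); a=np.radians(-15.7)
    for b in blobs(im,(3,150,120),(18,255,255),20,(310,140,400,240)):
        r=rect(c,b,.030); d=r[:2]-[555.8,-241]; print('foot tray',(d@[np.cos(a),np.sin(a)]).round(),(d@[-np.sin(a),np.cos(a)]).round(),r[2:4])
    return im
E
python3 - <<'E'
from h import *
tray(); feet()
E
```

```text
t 23.5 tcp [ 459.2 -214.     8. ] F [-15.8   4.4  22. ] gap 23.7 ff 30.0
x [ 0.963 -0.271 -0.008] y [-0.271 -0.963 -0.003] z [-0.007  0.005 -1.   ] q [-0.23  0.64  0.78  2.13 -0.74  0.68 -0.78]
tray x,y of tcp -100.3 -0.1 yaw -15.7 T [0.86 3.39 0.  ] r 0.5066355288190075
foot tray 40.0 -24.0 [31.  71.4]
foot tray 40.0 22.0 [30.6 70.2]
```

jog_arm(fingers=[0.5, 0.5, 0.5], xyz=[[0, 0, -0.15], [0, 0, 0], [0.3, 0, 0]], turn=[0, 0, 0])

```text
time: 23.85
tool_pos: [0.4652, -0.2151, 0.009]
eef_rot: [-3.112, 0.428, 0.001]
force: [-0.3, -0.1, -3.0]
finger_gap: 0.0238
finger_force: 30.0
```

```bash
python3 - <<'E'
from h import *
tray(); feet()
E
```

```text
t 23.85 tcp [ 465.2 -215.1    9. ] F [-0.3 -0.1 -3. ] gap 23.8 ff 30.0
x [ 0.963 -0.27  -0.001] y [-0.27  -0.963 -0.   ] z [-0.001  0.    -1.   ] q [-0.24  0.64  0.78  2.12 -0.74  0.68 -0.79]
tray x,y of tcp -94.2 0.4 yaw -15.66 T [0.08 0.48 0.01] r 0.5125606167732466
foot tray 42.0 -24.0 [32.2 67.7]
foot tray 42.0 23.0 [30.5 69.1]
```

jog_arm(fingers=[0.5, 0.5, 0.5, 0.5, 0.5], xyz=[[0.5, 0, 0], [0.5, 0, 0], [0.5, 0, 0], [0.5, 0, 0], [0, 0, 0]], turn=[0, 0, 0, 0, 0])

```text
time: 24.4
tool_pos: [0.4855, -0.2213, 0.0096]
eef_rot: [3.112, -0.428, 0.002]
force: [-0.0, 0.2, -2.2]
finger_gap: 0.0239
finger_force: 30.0
```

```bash
python3 - <<'E'
from h import *
tray(); feet()
E
```

```text
t 24.4 tcp [ 485.5 -221.3    9.6] F [-0.   0.2 -2.2] gap 23.9 ff 30.0
x [ 0.963 -0.27   0.001] y [-0.27  -0.963  0.   ] z [ 0.001 -0.001 -1.   ] q [-0.23  0.66  0.78  2.07 -0.74  0.7  -0.8 ]
tray x,y of tcp -73.0 -0.0 yaw -15.66 T [0.02 0.31 0.03] r 0.533572759802983
foot tray 50.0 -24.0 [31.1 51.7]
foot tray 42.0 22.0 [30.5 67.2]
```

jog_arm(fingers=[0.5, 0.5, 0.5, 0.5, 0.5], xyz=[[0.5, 0, 0.05], [0.5, 0, 0], [0.5, 0, 0], [0.5, 0, 0], [0, 0, 0]], turn=[0, 0, 0, 0, 0])

```text
time: 24.95
tool_pos: [0.5018, -0.2264, 0.0091]
eef_rot: [-3.111, 0.432, 0.003]
force: [-0.4, 0.5, -3.3]
finger_gap: 0.0235
finger_force: 30.0
```

```bash
python3 - <<'E'
from h import *
tray(); feet()
E
```

```text
t 24.95 tcp [ 501.8 -226.4    9.1] F [-0.4  0.5 -3.3] gap 23.5 ff 30.0
x [ 0.962 -0.272 -0.002] y [-0.272 -0.962 -0.001] z [-0.002  0.001 -1.   ] q [-0.22  0.69  0.78  2.03 -0.74  0.73 -0.82]
tray x,y of tcp -55.9 -0.6 yaw -15.8 T [0.07 0.57 0.01] r 0.5505003960248576
foot tray 67.0 -24.0 [17.  30.2]
foot tray 43.0 22.0 [31.  68.5]
```

jog_arm(fingers=[0.5, 0.5, 0.5, 0.5, 0.5, 0.5], xyz=[[0.5, 0, 0], [0.5, 0, 0], [0.4, 0, 0], [0.3, 0, 0], [0.2, 0, 0], [0, 0, 0]], turn=[0, 0, 0, 0, 0, 0])

```text
time: 25.6
tool_pos: [0.5226, -0.2316, 0.009]
eef_rot: [3.112, -0.429, 0.001]
force: [-0.3, 0.5, -2.4]
finger_gap: 0.0236
finger_force: 30.0
```

```bash
python3 - <<'E'
from h import *
tray()
im=feet(); im2=env.camera('wrist'); s=env.camera('scene')
for b in blobs(im2,(3,150,100),(18,255,255),50): print('wrist',cv2.boundingRect(b))
cv2.imwrite('pics/w7.png',im2[:,:,::-1]); cv2.imwrite('pics/s7.png',s[:,:,::-1])
for b in blobs(s,(3,150,100),(18,255,255),30,(190,240,300,330)): print('scene',cv2.boundingRect(b))
E
```

```text
t 25.6 tcp [ 522.6 -231.6    9. ] F [-0.3  0.5 -2.4] gap 23.6 ff 30.0
x [ 0.963 -0.27   0.001] y [-0.27  -0.963  0.   ] z [ 0.001 -0.    -1.   ] q [-0.22  0.71  0.78  1.99 -0.74  0.75 -0.83]
tray x,y of tcp -34.5 0.0 yaw -15.69 T [ 0.07  0.32 -0.02] r 0.5715938495433384
foot tray 53.0 23.0 [30.  48.9]
wrist (285, 29, 94, 161)
wrist (187, 28, 89, 162)
scene (235, 277, 42, 32)
```

```bash
python3 - <<'E'
from h import *
im=cv2.imread('pics/w7.png')[:,:,::-1].copy(); w=env.calibration('wrist')
a=np.radians(-15.7); M=np.array([[np.cos(a),-np.sin(a)],[np.sin(a),np.cos(a)]])
T=lambda px,z:((ray(w,px,z)*1000-[555.8,-241])@M).round(1)
for b in blobs(im,(3,150,100),(18,255,255),50):
    x,y,ww,h=cv2.boundingRect(b); p=b[:,0]
    print('top-edge row',T([(p[p[:,1].argmin()])],.031),'bottom',T([p[p[:,1].argmax()]],.031),'widths',T([[x,y+h/2],[x+ww,y+h/2]],.031))
# aluminium lip / tray end wall: print gray profile on columns
g=cv2.cvtColor(im,cv2.COLOR_RGB2HSV)
for col in (170,281,400): print(col,[(r,int(g[r,col,1]),int(g[r,col,2])) for r in range(0,240,6)])
print(T([[281,0],[281,100],[281,200]],.005))
E
```

```text
top-edge row [[ 77.2 -23.7]] bottom [[ 10.  -16.2]] widths [[ 45.6  -2.3]
 [ 45.6 -43.7]]
top-edge row [[77.5 22.2]] bottom [[ 9.9 22. ]] widths [[45.7 40.9]
 [45.8  1.6]]
170 [(0, 11, 180), (6, 11, 179), (12, 7, 224), (18, 15, 87), (24, 15, 86), (30, 17, 88), (36, 6, 86), (42, 8, 98), (48, 8, 97), (54, 3, 98), (60, 5, 97), (66, 10, 99), (72, 5, 99), (78, 8, 97), (84, 11, 96), (90, 3, 100), (96, 5, 99), (102, 8, 100), (108, 3, 99), (114, 8, 101), (120, 8, 99), (126, 10, 99), (132, 5, 97), (138, 8, 98), (144, 3, 101), (150, 3, 98), (156, 8, 99), (162, 5, 97), (168, 2, 103), (174, 8, 99), (180, 8, 99), (186, 8, 97), (192, 0, 98), (198, 5, 97), (204, 11, 95), (210, 8, 99), (216, 5, 99), (222, 5, 100), (228, 6, 161), (234, 7, 155)]
281 [(0, 13, 190), (6, 15, 183), (12, 8, 229), (18, 19, 122), (24, 14, 89), (30, 6, 86), (36, 14, 90), (42, 2, 168), (48, 1, 245), (54, 2, 246), (60, 2, 244), (66, 2, 244), (72, 1, 244), (78, 2, 245), (84, 2, 244), (90, 3, 244), (96, 2, 244), (102, 2, 246), (108, 2, 245), (114, 1, 244), (120, 2, 246), (126, 2, 245), (132, 2, 245), (138, 2, 246), (144, 6, 176),
[... 152 characters left out ...]
210, 4, 171), (216, 7, 175), (222, 6, 121), (228, 7, 107), (234, 7, 104)]
400 [(0, 14, 181), (6, 11, 183), (12, 10, 220), (18, 9, 118), (24, 12, 88), (30, 10, 102), (36, 3, 180), (42, 3, 232), (48, 3, 235), (54, 2, 234), (60, 1, 234), (66, 2, 234), (72, 2, 235), (78, 2, 235), (84, 3, 236), (90, 2, 233), (96, 2, 221), (102, 5, 152), (108, 5, 110), (114, 9, 113), (120, 7, 107), (126, 5, 95), (132, 5, 112), (138, 4, 132), (144, 4, 186), (150, 3, 229), (156, 2, 240), (162, 3, 240), (168, 3, 241), (174, 2, 239), (180, 2, 240), (186, 3, 239), (192, 3, 240), (198, 3, 226), (204, 7, 189), (210, 11, 96), (216, 10, 99), (222, 10, 99), (228, 6, 86), (234, 6, 84)]
[[96.9 -0.5]
 [51.8 -0.6]
 [-1.4 -0.7]]
```

jog_arm(fingers=[0.5, 0.5, 0.5, 0.5, 0.5, 0.5, 0.5], xyz=[[0, 0, -0.4], [0, 0, -0.8], [0, 0, -1], [0, 0, -1], [0, 0, -0.8], [0, 0, -0.4], [0, 0, 0]], turn=[0, 0, 0, 0, 0, 0, 0])

```text
time: 26.45
tool_pos: [0.5223, -0.2316, 0.0538]
eef_rot: [-3.112, 0.429, -0.002]
force: [-0.5, 0.7, -3.6]
finger_gap: 0.0236
finger_force: 30.0
```

```bash
cat >> h.py <<'E'
def wfeet(z):
    tray(); w=env.calibration('wrist'); s=env.get_state(); im=env.camera('wrist')
    Rm=R.from_rotvec(s['eef_rot']).as_matrix()
    for b in blobs(im,(3,150,100),(18,255,255),50):
        p=b[:,0]; q=(ray(w,[p[p[:,1].argmin()],p[p[:,1].argmax()]],z)-s['tool_pos'][:2])*1000
        print('feet blob: fwd of tcp',(q@Rm[:2,0]).round(1),'right',(q@Rm[:2,1]).round(1),cv2.boundingRect(b))
    return im
E
python3 - <<'E'
from h import *
im=wfeet(.031+.044); cv2.imwrite('pics/w8.png',im[:,:,::-1])
E
```

```text
t 26.45 tcp [ 522.3 -231.6   53.8] F [-0.5  0.7 -3.6] gap 23.6 ff 30.0
x [ 0.963 -0.27   0.001] y [-0.27  -0.963 -0.   ] z [ 0.001 -0.    -1.   ] q [-0.26  0.65  0.85  1.97 -0.67  0.82 -0.88]
tray x,y of tcp -34.8 0.0 yaw -15.68 T [ 0.02  0.31 -0.01] r 0.5713277409113706
feet blob: fwd of tcp [112.4  44.8] right [24.2 16.2] (285, 29, 94, 161)
feet blob: fwd of tcp [112.7  44.7] right [-21.2 -22.2] (187, 28, 89, 162)
```

jog_arm(fingers=[0.5, 0.5, 0.5, 0.5, 0.5, 0.5, 0.5, 0.5], xyz=[[0.3, 0, 0], [0.3, 0, 0], [0, 0, 0.4], [0, 0, 0.4], [0, 0, 0.4], [0, 0, 0.4], [0, 0, 0.4], [0, 0, 0.3]], turn=[0, 0, 0, 0, 0, 0, 0, 0])

```text
time: 27.3
tool_pos: [0.5271, -0.2331, 0.0298]
eef_rot: [-3.112, 0.429, 0.001]
force: [-2.8, 1.4, 1.0]
finger_gap: 0.0234
finger_force: 30.0
```

```bash
python3 - <<'E'
from h import *
im=wfeet(.065); cv2.imwrite('pics/w9.png',im[:,:,::-1])
E
```

```text
t 27.3 tcp [ 527.1 -233.1   29.8] F [-2.8  1.4  1. ] gap 23.4 ff 30.0
x [ 0.963 -0.271 -0.001] y [-0.271 -0.963 -0.   ] z [-0.001  0.001 -1.   ] q [-0.23  0.69  0.81  1.97 -0.7   0.79 -0.86]
tray x,y of tcp -29.8 -0.2 yaw -15.72 T [ 0.13  0.55 -0.02] r 0.5763497689266517
feet blob: fwd of tcp [110.7  46.7] right [23.9 14.7] (285, 22, 101, 170)
feet blob: fwd of tcp [110.6  46.2] right [-22.6 -17.4] (181, 22, 95, 171)
```

Contact with the tray's end wall has tilted the scoop slightly nose-up, and all four feet are aboard. I'll lift, turn and carry them to the job box.

jog_arm(fingers=[0.5, 0.5, 0.5, 0.5, 0.5, 0.5, 0.5], xyz=[[0, 0, -0.5], [0, 0, -1], [0, 0, -2], [0, 0, -2], [0, 0, -2], [0, 0, -1.2], [0, 0, -0.6]], turn=[0, 0, 0, 0, 0, 0, 0])

```text
time: 28.05
tool_pos: [0.5283, -0.2333, 0.1245]
eef_rot: [3.112, -0.429, 0.004]
force: [-0.1, 0.4, -3.9]
finger_gap: 0.0238
finger_force: 30.0
```

jog_arm(fingers=[0.5, 0.5, 0.5, 0.5, 0.5, 0.5, 0.5, 0.5], xyz=[[0, 0, 0], [0, 0, 0], [0, 0, 0], [0, 0, 0], [0, 0, 0], [0, 0, 0], [0, 0, 0], [0, 0, 0]], turn=[-4, -7, -7, -7, -7, -7, -7, -7])

```text
time: 28.85
tool_pos: [0.5272, -0.233, 0.1225]
eef_rot: [-2.974, -1.012, 0.001]
force: [-0.4, -0.1, -3.6]
finger_gap: 0.0237
finger_force: 30.0
```

jog_arm(fingers=[0.5, 0.5, 0.5, 0.5, 0.5, 0.5, 0.5, 0.5], xyz=[[0, 0, 0], [0, 0, 0], [0, 0, 0], [0, 0, 0], [0, 0, 0], [0, 0, 0], [0, 0, 0], [0, 0, 0]], turn=[-7, -7, -7, -7, -7, -7, -7, -8.3])

```text
time: 29.65
tool_pos: [0.5273, -0.2332, 0.1225]
eef_rot: [-2.124, -2.314, 0.001]
force: [0.8, -0.4, -3.4]
finger_gap: 0.0235
finger_force: 30.0
```

```bash
python3 - <<'E'
from h import *
im=wfeet(.15); cv2.imwrite('pics/w10.png',im[:,:,::-1])
E
```

```text
t 29.65 tcp [ 527.3 -233.2  122.5] F [ 0.8 -0.4 -3.4] gap 23.5 ff 30.0
x [-0.086  0.996 -0.   ] y [ 0.996  0.086 -0.001] z [-0.001 -0.    -1.   ] q [ 0.01  0.44  0.43  1.89 -0.24  0.86  0.65]
tray x,y of tcp -29.5 -0.2 yaw 94.91 T [-0.3   0.03 -0.01] r 0.5766047416792999
feet blob: fwd of tcp [111.4  44.2] right [25.7 16.3] (285, 24, 101, 168)
feet blob: fwd of tcp [112.   44.1] right [-22.6 -18.7] (183, 22, 93, 170)
```

jog_arm(fingers=[0.5, 0.5, 0.5, 0.5, 0.5, 0.5, 0.5, 0.5], xyz=[[1, 0.43, 0], [2, 0.43, 0], [3, 0.43, 0], [3, 0.43, 0], [3, 0.43, 0], [3, 0.43, 0], [3, 0.43, 0], [3, 0.43, 0]], turn=[0, 0, 0, 0, 0, 0, 0, 0])

```text
time: 30.5
tool_pos: [0.5449, -0.0188, 0.1228]
eef_rot: [-2.133, -2.306, -0.0]
force: [-0.4, -0.2, -3.3]
finger_gap: 0.024
finger_force: 30.0
```

jog_arm(fingers=[0.5, 0.5, 0.5, 0.5, 0.5, 0.5, 0.5, 0.5], xyz=[[3, 0.43, 0], [3, 0.43, 0], [3, 0.43, 0], [2.5, 0.43, 0], [2, 0.43, 0], [1.5, 0.43, 0], [0.8, 0.43, 0], [0.4, 0.43, 0]], turn=[0, 0, 0, 0, 0, 0, 0, 0])

```text
time: 31.3
tool_pos: [0.5664, 0.144, 0.1228]
eef_rot: [-2.13, -2.309, 0.001]
force: [0.1, -0.3, -3.8]
finger_gap: 0.0239
finger_force: 30.0
```

```bash
python3 - <<'E'
from h import *
im=wfeet(.15); cv2.imwrite('pics/w11.png',im[:,:,::-1])
c=env.calibration('top'); t=env.camera('top'); cv2.imwrite('pics/t11.png',t[:,:,::-1])
for b in blobs(t,(95,130,40),(125,255,255),100,(140,140,230,235)): print('box',rect(c,b,.075))
E
```

```text
t 31.3 tcp [566.4 144.  122.8] F [ 0.1 -0.3 -3.8] gap 23.9 ff 30.0
x [-0.08   0.997 -0.   ] y [ 0.997  0.08  -0.   ] z [-0. -0. -1.] q [-0.6   0.44  0.36  1.87 -0.2   0.86 -0.05]
tray x,y of tcp -94.0 373.5 yaw 94.6 T [-0.28  0.01  0.04] r 0.5844245039778243
feet blob: fwd of tcp [24.9 18.9] right [56.5 56.7] (398, 231, 19, 13)
feet blob: fwd of tcp [109.7  42.2] right [23.4 15. ] (284, 29, 97, 167)
feet blob: fwd of tcp [109.7  42.2] right [-25.9 -20.1] (178, 29, 96, 167)
box [553.5 288.2 163.9  61.9   4.6]
```

jog_arm(fingers=[2.2, 2.2], xyz=[[0, 0, 0], [0, 0, 0]], turn=[0, 0])

```text
time: 31.6
tool_pos: [0.5662, 0.1419, 0.123]
eef_rot: [2.133, 2.307, -0.001]
force: [0.8, 0.5, -2.6]
finger_gap: 0.0241
finger_force: 30.0
```

jog_arm(fingers=[2.3, 2.3], xyz=[[0, 0, 0], [0, 0, 0]], turn=[0, 0])

```text
time: 31.8
tool_pos: [0.5663, 0.1427, 0.1231]
eef_rot: [-2.131, -2.308, -0.0]
force: [-0.1, -0.5, -3.7]
finger_gap: 0.0241
finger_force: 29.9
```

jog_arm(fingers=[2.35, 2.35], xyz=[[0, 0, 0], [0, 0, 0]], turn=[0, 0])

```text
time: 32.0
tool_pos: [0.5664, 0.1433, 0.1232]
eef_rot: [-2.131, -2.309, -0.001]
force: [0.2, 0.3, -2.8]
finger_gap: 0.0236
finger_force: 15.1
```

jog_arm(fingers=[2.37], xyz=[[0, 0, 0]], turn=[0])

```text
time: 32.1
tool_pos: [0.5664, 0.1434, 0.1231]
eef_rot: [-2.13, -2.309, -0.001]
force: [0.3, 0.6, -3.1]
finger_gap: 0.0241
finger_force: 11.3
```

```bash
python3 - <<'E'
from h import *
im=wfeet(.15)
E
```

```text
t 32.1 tcp [566.4 143.4 123.1] F [ 0.3  0.6 -3.1] gap 24.1 ff 11.3
x [-0.08   0.997  0.   ] y [0.997 0.08  0.   ] z [ 0.  0. -1.] q [-0.6   0.44  0.36  1.87 -0.2   0.86 -0.05]
tray x,y of tcp -93.8 372.9 yaw 94.61 T [-0.21  0.    0.  ] r 0.5842520097974954
feet blob: fwd of tcp [25.8 18.8] right [50.4 45.8] (375, 229, 42, 15)
feet blob: fwd of tcp [87.8 41.2] right [14.6 11.8] (283, 88, 61, 110)
feet blob: fwd of tcp [87.8 41.2] right [-16.8 -12.5] (216, 88, 59, 110)
```

jog_arm(fingers=[2.37, 2.37, 2.37], xyz=[[0, 0, 0], [0, 0, 0], [0, 0, 0]], turn=[0, 0, 0])

```text
time: 32.45
tool_pos: [0.5665, 0.1435, 0.1233]
eef_rot: [-2.13, -2.309, -0.001]
force: [0.5, -0.3, -2.5]
finger_gap: 0.0235
finger_force: 10.7
```

```bash
python3 - <<'E'
from h import *
im=wfeet(.15); cv2.imwrite('pics/w12.png',im[:,:,::-1])
E
```

```text
t 32.45 tcp [566.5 143.5 123.3] F [ 0.5 -0.3 -2.5] gap 23.5 ff 10.7
x [-0.08   0.997  0.   ] y [0.997 0.08  0.   ] z [ 0.  0. -1.] q [-0.6   0.44  0.36  1.87 -0.2   0.86 -0.05]
tray x,y of tcp -93.7 373.0 yaw 94.61 T [-0.07  0.04 -0.02] r 0.5844048328786074
feet blob: fwd of tcp [25.7 18.7] right [50.9 46.3] (376, 229, 41, 15)
feet blob: fwd of tcp [79.9 64.9] right [15.3  9.6] (295, 108, 43, 37)
feet blob: fwd of tcp [85.9 68.3] right [-17.7 -17. ] (220, 93, 44, 44)
feet blob: fwd of tcp [115.5  99.3] right [16.9 22.4] (309, 13, 47, 46)
feet blob: fwd of tcp [115.8 100. ] right [-18.2 -25.7] (206, 12, 47, 45)
```

jog_arm(fingers=[2.37, 2.37, 2.37, 2.37], xyz=[[0, 0, 0], [0, 0, 0], [0, 0, 0], [0, 0, 0]], turn=[0, 0, 0, 0])

```text
time: 32.9
tool_pos: [0.5663, 0.1433, 0.123]
eef_rot: [-2.13, -2.309, -0.0]
force: [-0.3, 0.5, -2.2]
finger_gap: 0.0239
finger_force: 10.7
```

```bash
python3 - <<'E'
from h import *
im=wfeet(.15); cv2.imwrite('pics/w13.png',im[:,:,::-1])
s=env.camera('scene')
p=np.zeros((560,790,3),np.uint8); p[:420,:395]=im[:,80:475]; p[:420,395:]=cv2.resize(s[100:260,270:420],(395,420)); cv2.imwrite('pics/v13.png',p[:,:,::-1])
E
```

```text
t 32.9 tcp [566.3 143.3 123. ] F [-0.3  0.5 -2.2] gap 23.9 ff 10.7
x [-0.08   0.997  0.   ] y [ 0.997  0.08  -0.   ] z [-0.  0. -1.] q [-0.6   0.44  0.36  1.87 -0.2   0.86 -0.05]
tray x,y of tcp -93.9 372.8 yaw 94.61 T [-0.08  0.02  0.01] r 0.5841549802011617
feet blob: fwd of tcp [25.8 18.8] right [50.4 46.2] (376, 229, 42, 15)
feet blob: fwd of tcp [80.3 65. ] right [13.1  8.7] (292, 107, 41, 38)
feet blob: fwd of tcp [85.1 67.5] right [-15.6 -13.5] (226, 95, 42, 44)
feet blob: fwd of tcp [119.9 104.8] right [18.3 24.6] (319, 0, 47, 44)
feet blob: fwd of tcp [119.8 104.7] right [-31.2 -24.6] (197, 0, 47, 44)
```

View pics/v13.png

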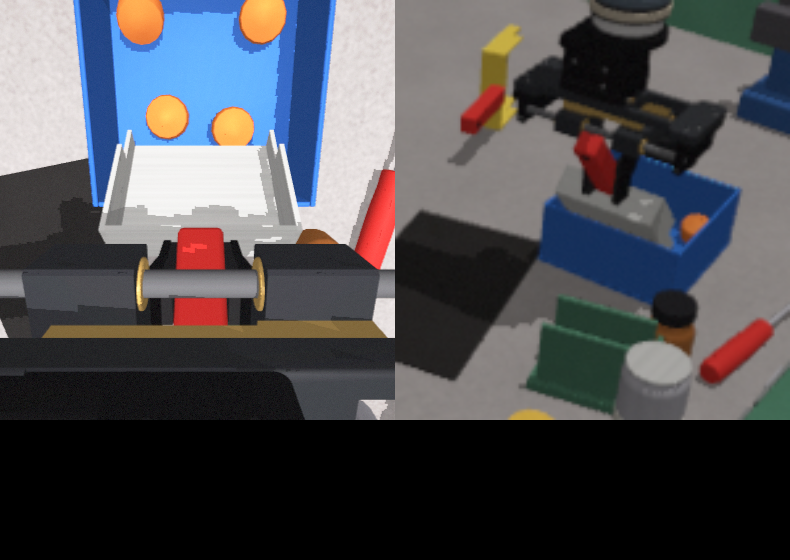

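All four feet lie in the blue box, at (140,18), (263,18), (167,117) and (233,127). The empty scoop hangs nose-down in the fingers. I'll lift away and lay it on the mat.

jog_arm(fingers=[0.5, 0.5, 0.5, 0.5, 0.5, 0.5, 0.5, 0.5], xyz=[[0, 0, 0], [0, 0, -2], [0, 0, -3], [0, 0, -4], [-2.45, -3.07, 0], [-2.45, -3.07, 0], [-2.45, -3.07, 0], [-2.45, -3.07, 0]], turn=[0, 0, 0, 0, 0, 0, 0, 0])

```text
time: 33.8
tool_pos: [0.4505, 0.0346, 0.213]
eef_rot: [2.13, 2.309, 0.0]
force: [0.6, -0.6, -0.8]
finger_gap: 0.0238
finger_force: 30.8
```

jog_arm(fingers=[0.5, 0.5, 0.5, 0.5, 0.5, 0.5], xyz=[[0, 0, 0], [0, 0, 0], [0, 0, 4], [0, 0, 4], [0, 0, 3], [0, 0, 0]], turn=[-6, -5.8, 0, 0, 0, 0])

```text
time: 34.4
tool_pos: [0.4486, 0.0351, 0.1001]
eef_rot: [-1.879, -2.511, 0.01]
force: [-1.1, -0.4, -1.2]
finger_gap: 0.0238
finger_force: 30.8
```

```bash
python3 - <<'E'
from h import *
tray()
E
```

```text
t 34.4 tcp [448.6  35.1 100.1] F [-1.1 -0.4 -1.2] gap 23.8 ff 30.8
x [-0.282  0.959  0.   ] y [ 0.959  0.282 -0.008] z [-0.008 -0.002 -1.   ] q [-0.51  0.28  0.4   2.19 -0.17  0.71  0.29]
tray x,y of tcp -177.9 236.8 yaw 106.39 T [-0.14  0.11  0.01] r 0.4500098153994826
```

jog_arm(fingers=[2.35, 2.35, 2.35, 2.35, 2.35, 2.35], xyz=[[0, 0, 1], [0, 0, 1], [-0.2, 0, 0.8], [-0.2, 0, 0.8], [-0.2, 0, 0.8], [-0.2, 0, 0.8]], turn=[0, 0, 0, 0, 0, 0])

```text
time: 35.0
tool_pos: [0.4557, 0.028, 0.0517]
eef_rot: [1.881, 2.513, 0.005]
force: [1.1, -0.4, 2.0]
finger_gap: 0.0241
finger_force: 15.4
```

jog_arm(fingers=[2.35, 2.35, 2.35, 2.35, 2.35, 2.35], xyz=[[-0.2, 0, 0.8], [-0.2, 0, 0.8], [-0.1, 0, 0.8], [0, 0, 0.6], [0, 0, 0.4], [0, 0, 0]], turn=[0, 0, 0, 0, 0, 0])

```text
time: 35.6
tool_pos: [0.4548, 0.0235, 0.0163]
eef_rot: [-1.881, -2.515, 0.002]
force: [0.1, 0.2, -0.4]
finger_gap: 0.0237
finger_force: 15.3
```

```bash
python3 - <<'E'
from h import *
tray(); im=white(.035)
E
```

```text
t 35.6 tcp [454.8  23.5  16.3] F [ 0.1  0.2 -0.4] gap 23.7 ff 15.3
x [-0.283  0.959  0.001] y [ 0.959  0.283 -0.002] z [-0.002  0.    -1.   ] q [-0.4   0.45  0.32  2.23 -0.29  0.51  0.42]
tray x,y of tcp -168.8 227.3 yaw 106.42 T [-0.1   0.05 -0.05] r 0.4554047357969511
white [428.1 108.6  93.2  40.7  13. ] (221, 218, 17, 35)
red [475.7 -46.1  27.9  34.2  14.5] (281, 211, 12, 13)
```

Down nearly flat. I'll lower the last few millimetres, let go and retreat upward.

jog_arm(fingers=[2.35, 2.35, 2.35, 2.35, 4.5, 4.5, 4.5, 4.5], xyz=[[0, 0, 0.4], [0, 0, 0.3], [0, 0, 0.1], [0, 0, 0], [0, 0, 0], [0, 0, 0], [0, 0, 0], [0, 0, 0]], turn=[0, 0, 0, 0, 0, 0, 0, 0])

```text
time: 36.45
tool_pos: [0.4554, 0.0235, 0.0089]
eef_rot: [-1.881, -2.516, -0.0]
force: [-0.4, -0.5, -0.5]
finger_gap: 0.0431
finger_force: 0.0
```

jog_arm(fingers=[4.5, 4.5, 4.5, 4.5, 4.5, 4.5, 4.5, 4.5], xyz=[[0, 0, -1], [0, 0, -3], [0, 0, -4], [0, 0, -4], [0, 0, -4], [-4, 0, 0], [-5, 0, 0], [-5, 0, 0]], turn=[0, 0, 0, 0, 0, 0, 0, 0])

```text
time: 37.25
tool_pos: [0.4956, -0.1118, 0.1704]
eef_rot: [1.878, 2.517, 0.003]
force: [1.4, 0.2, -0.4]
finger_gap: 0.0448
finger_force: 0.0
```

jog_arm(fingers=[4.5, 4.5, 4.5, 4.5, 4.5, 4.5, 4.5], xyz=[[-5, 0, 0], [-5, 0, 0], [-5, 0, 0], [-5, 0, 0], [-3, 0, 0], [0, 0, 0], [0, 0, 0]], turn=[0, 0, 0, 0, 0, 0, 0])

```text
time: 37.95
tool_pos: [0.5595, -0.3319, 0.169]
eef_rot: [-1.883, -2.514, -0.0]
force: [0.5, 1.4, -1.4]
finger_gap: 0.0448
finger_force: 0.0
```

```bash
python3 - <<'E'
from h import *
tray(); im=white(.035); c=env.calibration('top'); cv2.imwrite('pics/t14.png',im[:,:,::-1])
P=lambda n,lo,hi,z,box,a=30:[print(n,rect(c,b,z)) for b in blobs(im,lo,hi,a,box)]
P('box',(95,130,40),(125,255,255),.075,(140,150,225,230),500)
P('feet',(3,150,120),(18,255,255),.03,(140,150,225,230)); P('feet tray',(3,150,120),(18,255,255),.03,(320,150,390,225))
P('mat',(0,0,0),(180,255,45),.003,(195,190,320,275),300)
P('pot',(20,120,100),(32,255,255),.05,(295,140,320,162)); P('jar',(0,0,0),(180,255,70),.065,(220,135,242,162)); P('tape',(0,0,0),(180,255,50),.048,(85,200,135,250))
E
```

```text
t 37.95 tcp [ 559.5 -331.9  169. ] F [ 0.5  1.4 -1.4] gap 44.8 ff 0.0
x [-0.281  0.96   0.001] y [ 0.96   0.281 -0.   ] z [-0.001  0.001 -1.   ] q [ 0.09  0.52  0.54  1.68 -0.3   1.03  1.02]
tray x,y of tcp 28.1 -86.5 yaw 106.33 T [-0.02  0.06  0.02] r 0.6505181793467474
white [432.9  82.4 100.2  92.8  16.3] (221, 212, 41, 43)
red [465.8 -12.9  28.2 103.1  16.4] (256, 211, 37, 20)
box [557.8 237.2 164.5 164.3   4.6]
feet [505.5 291.6  31.4  31.6  89.7]
feet [530.5 220.7  30.7  28.3  43.8]
feet [585.4 217.2  30.9  28.4  43.7]
feet [600.5 300.3  33.1  30.4  43.8]
mat [435.5  39.4 155.9 254.5  15.7]
pot [ 663.6 -108.9   40.2   43.7   88.3]
jar [676.7 104.3  39.5  43.1  89. ]
tape [464.1 447.3 106.6  92.3  74.6]
```

```bash
python3 -c "
from station import env
print(env.job_done())"
```

```text
the job is handed in; nothing more can be done
None
```

The job is handed in at about 38 s: my last measurement showed all four feet in the blue job box, the box unmoved, and the empty scoop lying right way up on the mat, but no verdict was returned.

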